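Find and mark the balance point of a mobile's arm

ROBOT

A 7-joint arm with a two-finger parallel gripper is mounted at the origin on the work surface. World frame = base frame: x ahead of the robot, y to its left, z up, the work surface at z = 0. Lengths are in m, angles in degrees, forces in N, time in s.
With the tool pointing down it reaches from about 0.4 to 0.925 m from the base axis. Payload 4.1 kg.
Tool frame: the origin (TCP) lies between the finger pads; the fingertips stand 17 mm ahead of it and the grasp point (between the pads) lies 2 mm behind it; z points along the fingers, y is the direction in which the jaws open and shut (so a half turn about z gives the same grasp; the last joint's range is limited). The gripper opens to 85 mm and grips with 20 to 120 N. Pads are 22 mm wide; open, the fingers measure 114 mm over their backs; the gripper's body (76 mm by 85 mm) begins 54 mm behind the grasp point. The pads swing forward as they close: fully open they stand 13 mm farther back than shut.
Start: joints at [70.302, 22.827, 2.584, 88.041, -1.071, 69.15, -2.905], TCP at [0.158, -0.631, 0.248] pointing down, gripper open.
Joint ranges: [-161.44, 161.44], [-28.35, 127.94], [-78.24, 83.42], [0, 140.83], [-78.03, 258.03], [13.02, 114.36], [-168.23, 168.23]. Speed limits (degrees/s): [147.25, 147.25, 180, 180, 180, 180, 180].

INTERFACE

Orientations are given as a 3x3 rotation matrix whose columns are the frame's x, y, z axes.
In Python, from bench import * gives the robot as it stands. Calls block until the motion is done:
- move_ptp(position, orientation): joint-space move of the TCP to a pose.
- servo_line(position, orientation=None, rate=0.15): straight line of the TCP; orientation=None keeps the orientation; rate is the mean speed in m/s.
- move_joints(angles): joint-space move.
- grip(opening): finger opening in m; the grip force is fixed at half the most; returns when the fingers have stopped.
- sleep(seconds).
- ik(position, orientation): joint angles nearest the present ones, or None.
- sense(): the state.
- get_image(name): name is "scene" or "top"; returns (picture, depth): 400x640x3 uint8, blue, green, red; 400x640 float32, m along the optical axis (not along the pixel's ray), 0 where there is no reading.
- calibration(name): a dict with "K" (3x3 intrinsics, pixels), "dist" ([k1, k2, p1, p2, k3] as OpenCV has them; the pictures are not rectified), "extrinsics" (4x4, takes a point from world to camera coordinates). Camera axes: x right, y down, z forward; pixel columns grow to the right and rows downward; lengths in m; the calibration is good to about 2 mm. A picture is of the moment at which its call begins. calibration takes no time and is no camera call.
A pose or a line that the arm cannot do raises PlanningError and nothing moves.
- hand_in(): hands the job in, once; it reports no verdict.
The state is a dict: "t": time; "joints": joint angles; "joint_vel": joint speeds; "joint_efforts": joint torques, N m; "position": TCP position; "eef_rot": TCP orientation; "ft_force": force on the tool from outside, world axes, zero at the start; "moment": the same for the moment, N m; "width": finger opening in m.
Only numpy, scipy, OpenCV 4.12 (cv2) and the standard library are available. Lean on these libraries where they do the work, as an engineer would, in place of code of your own. Each camera call takes 0.05 s, during which the arm holds its last target.

TASK

Find where this silver bar balances, so that its hanger can be soldered there: push it along the balancing bench, a little at a time and without lifting it, until it just tips over the bench's end edge and, let go, stays tipped with its nose resting only lightly on the steel rod. Then mark the balance point: set the brass saddle marker astride the tipped bar, straight above the edge it tips on, let go, and leave it all standing so. Leave the other things on the table where they are.

Things in the scene. Friction and masses are not known exactly. Their poses are not given: they have to be found in the camera images.
- edge (a point): Middle of the balancing bench's fulcrum edge, on its top, 60 mm above the table. Fixed black block, flat slate top 90 mm wide, reaching 210 mm back (-x) from the edge. x: along the bench, the way the bar is pushed, out over the edge; y along the edge; z up. Two guide rails 6 mm high, 75 to 35 mm behind the edge, lead the bar with 1.5 mm to spare each side; the top is bare elsewhere.
- rod: Fixed round steel rod (10 mm thick, lying across) that catches the nose of the tipped bar. Its origin is the middle of its top: 65 mm beyond the edge and 6 mm lower than it. A bar tipped on to it slopes by about 0.09 rad, nose down.
- bar_mid (a point): Middle (half-way up) of the silver-coloured square bar, 200 x 20 x 20 mm, 0.4 kg, loose and level on the bench between the rails, nose already over the edge. x along it towards the nose, z up. A weight is fixed inside, unseen: it balances anywhere up to 25 mm from its middle, either way along it. Starts short of tipping.
- marker_mid (a point): Middle (half-way up) of the loose brass saddle marker, 60 mm high, 30 g, standing on its two legs; this point is 30 mm above its feet. Square stem to grasp, 14 x 14 mm, 20 to 60 mm above the feet. Cap 6 mm thick, 24 mm long (x), 37 mm wide (y); legs 14 mm deep, 27 mm apart inside, to straddle the 20 mm bar: x goes along the bar, either way round.
- marker_saddle (a point): The marker's point that sits on the bar: middle of the underside of its cap, between the legs, 14 mm above its feet and 16 mm below marker_mid. Same axes: x along the bar, y across it.
- display: Bystander: black 50 mm cube with a braided silver bracelet on top, 65 mm high in all, bracelet 90 mm long (x). Origin at the centre of its underside. It and the marker may stand on either side of the bench.
- mallet: Bystander: nylon-faced mallet lying on the table, 200 mm long, 36 mm high. Origin on the table under its handle; x towards the head.
- pot: Bystander: amber glass jar with a black screw cap, 72 mm across, 79 mm high. Origin under its centre.
- mandrel: Bystander: tapered steel ring mandrel with wooden handle, lying, 250 mm long, 28 mm high. Origin on the table near the middle; x towards the thin end.
Mind the look-alikes: they are no part of the job. Of the things shaped like the part that bears marker_mid, the brass one is meant.

How it is judged (in metres and radians):
On the way:
1. with the marker not yet on it and nothing touching it, the bar stands just tipped over the edge, its nose lightly on the rod (angle between bar_mid's own x axis and vertical between 1.63 and 1.7 rad and contact force between bar and rod between 0.002 and 0.55 N and contact force between bar and the fingers below 0.05 N and contact force between bar and marker below 0.01 N), for 0.2 s.
At the end, for the whole second after the job is handed in: Let go and at rest, the bar is tipped over the edge (slope 0.06 to 0.13 rad), its nose on the rod, pressing with under 0.55 N (balance point under about 9 mm past the edge); the marker sits upright astride it, cap on the bar's top, its middle within 8 mm of the edge along the bar (angle between bar_mid's own x axis and vertical between 1.63 and 1.7 rad and contact force between bar and rod between 0.002 and 0.55 N and x of edge in the frame of marker_saddle between -0.008 and 0.008 m and z of marker_saddle in the frame of edge between 0.016 and 0.025 m and contact force between marker and bar above 0.1 N and angle between marker_mid's own z axis and vertical below 0.2 rad and angle between the x axis of marker_mid and the x axis of bar_mid, either way round below 0.35 rad and contact force between each of marker, bar and the fingers below 0.02 N and linear speed of each of bar, marker below 0.01 m/s); the robot touches nothing.
It fails at once if the bar is lifted: its middle rises more than 25 mm above where it lay on the bench (z of bar_mid in the frame of edge above 0.035 m).
It fails at once if the bar falls off the bench (z of bar_mid in the frame of edge below -0.02 m).
It fails at once if a bystander (display, mallet, jar, mandrel) is moved more than 25 mm (distance of any of display, mallet, pot, mandrel from where it was at the start of the episode above 0.025 m).
It also fails if it takes over 72 s, if anything falls off the work surface, if the arm or the gripper's body presses on something with over 40 N, if the wrist force passes 120 N, or if a joint passes its speed limit or range.

## Working session

There is one attempt and no reset: what is moved stays moved. The work goes in short steps, each a Python script; the robot and the scene stay as the last script left them, time stands still between calls to the robot, and variables do not carry over. Pictures are saved under pics/ and viewed, and the job is handed in when it is done.

```bash
ls; mkdir -p pics; python3 - <<'E'
from bench import *
import cv2,numpy as np
np.set_printoptions(precision=4,suppress=True)
for n in("scene","top"):
    p,d=get_image(n);cv2.imwrite(f"pics/{n}0.png",p);np.savez(f"{n}0.npz",p=p,d=d)
    c=calibration(n);print(n,c)
print(sense())
E
```

```text
pics
scene {'K': array([[473.9077,   0.    , 317.8864],
       [  0.    , 473.9077, 201.7218],
       [  0.    ,   0.    ,   1.    ]]), 'dist': array([0.0144, 0.    , 0.    , 0.    , 0.    ]), 'extrinsics': array([[-0.8603,  0.5098,  0.0017,  0.5015],
       [ 0.3657,  0.6194, -0.6946, -0.1562],
       [-0.3552, -0.597 , -0.7193,  1.2713],
       [ 0.    ,  0.    ,  0.    ,  1.    ]])}
top {'K': array([[481.1074,   0.    , 319.2577],
       [  0.    , 481.1074, 204.5636],
       [  0.    ,   0.    ,   1.    ]]), 'dist': array([-0.0635,  0.    ,  0.    ,  0.    ,  0.    ]), 'extrinsics': array([[-0.1098, -0.994 , -0.0021,  0.023 ],
       [-0.9737,  0.108 , -0.2007,  0.5713],
       [ 0.1997, -0.02  , -0.9797,  1.3342],
       [ 0.    ,  0.    ,  0.    ,  1.    ]])}
{'t': 0.1, 'joints': array([70.3019, 22.8669,  2.5804, 88.1066, -1.0715, 69.1513, -2.906 ]), 'joint_vel': array([-0.0357, -0.13  ,  0.0648, -0.2387,  0.0407, -0.02  ,  0.0924]), 'joint_efforts': array([  0.0036, -47.6262,   1.3699, -25.4953,   0.0119,   0.005 ,
         0.    ]), 'position': array([ 0.1574, -0.6301,  0.2474]), 'eef_rot': array([[ 0.9702,  0.2424, -0.0005],
       [ 0.2424, -0.9702,  0.0017],
       [-0.0001, -0.0018, -1.    ]]), 'ft_force': array([ 0.0435, -0.5808,  0.151 ]), 'moment': array([ 0.0181,  0.0129, -0.0077]), 'width': 0.08528263019471502}
```

View pics/scene0.png

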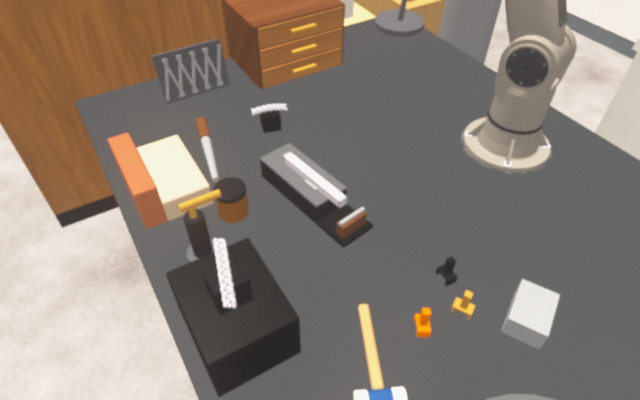

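View pics/top0.png

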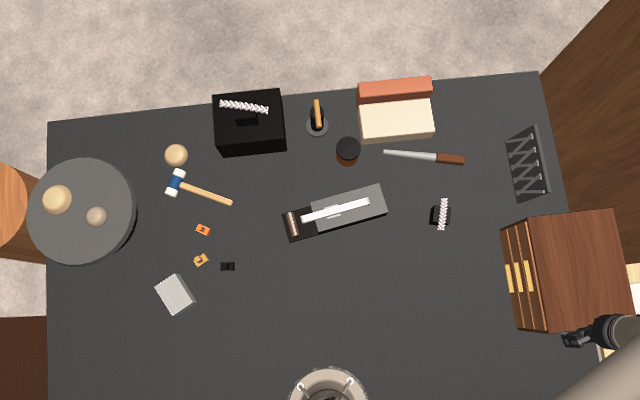

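The scene view shows the bench at about (310,185), the bar at (315,178), the rod on a brown stand at (352,220), and three saddle shapes: orange (424,322), golden (464,303) and black (447,270). I'll zoom in on these.

```bash
python3 - <<'E'
import cv2,numpy as np
s=cv2.imread("pics/scene0.png");t=cv2.imread("pics/top0.png")
def z(im,x0,y0,x1,y1,f,n): cv2.imwrite(n,cv2.resize(im[y0:y1,x0:x1],None,fx=f,fy=f,interpolation=cv2.INTER_CUBIC))
z(s,250,135,380,245,6,"pics/zs1.png");z(s,400,250,490,345,6,"pics/zs2.png")
z(t,275,175,395,250,6,"pics/zt1.png");z(t,185,215,245,280,8,"pics/zt2.png")
E
```

```text
(no output)
```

View pics/zs1.png

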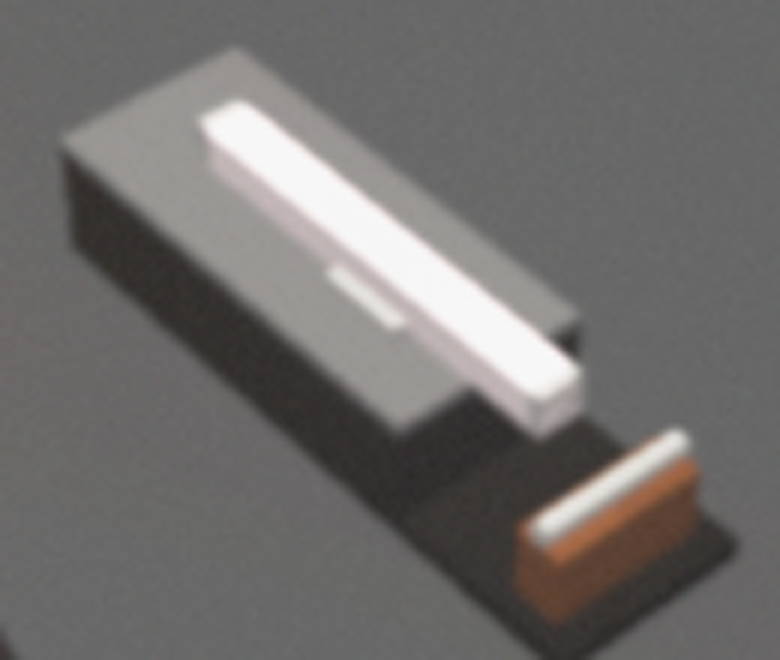

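View pics/zs2.png

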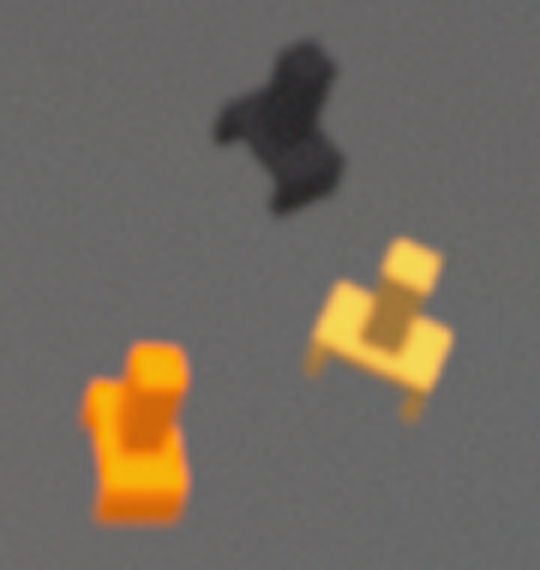

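View pics/zt1.png

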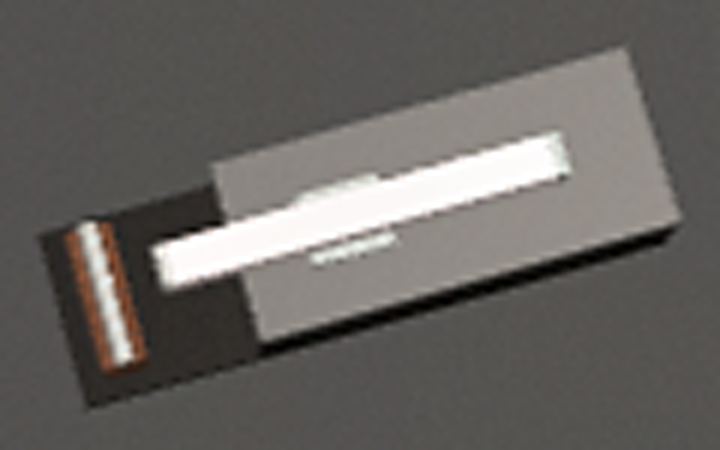

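View pics/zt2.png

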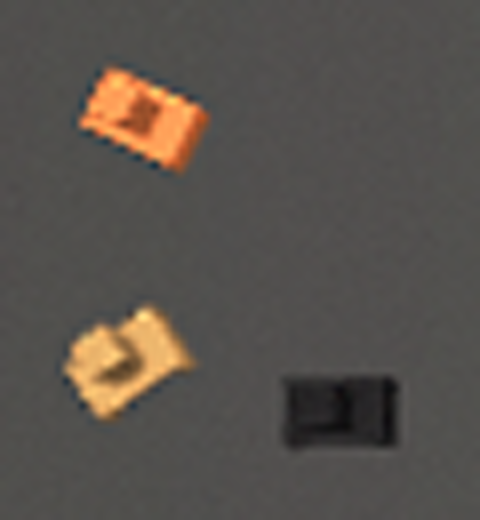

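```bash
cat > h.py <<'E'
import cv2,numpy as np
np.set_printoptions(precision=4,suppress=True)
def cam(name):
    from bench import calibration
    return calibration(name)
def ray(c,px):
    px=np.asarray(px,float).reshape(-1,1,2)
    n=cv2.undistortPoints(px,c["K"],np.asarray(c["dist"])).reshape(-1,2)
    E=c["extrinsics"];R,t=E[:3,:3],E[:3,3]
    return -R.T@t, np.c_[n,np.ones(len(n))]@R
def plane(c,px,z):
    o,d=ray(c,px); return o+d*((z-o[2])/d[:,2])[:,None]
def proj(c,P):
    E=c["extrinsics"];r,_=cv2.Rodrigues(E[:3,:3])
    return cv2.projectPoints(np.asarray(P,float).reshape(-1,1,3),r,E[:3,3],c["K"],np.asarray(c["dist"]))[0].reshape(-1,2)
def tri(ca,pa,cb,pb):
    A=[];
    oa,da=ray(ca,pa);ob,db=ray(cb,pb);out=[]
    for a,b in zip(da,db):
        a=a/np.linalg.norm(a);b=b/np.linalg.norm(b)
        Pa=np.eye(3)-np.outer(a,a);Pb=np.eye(3)-np.outer(b,b)
        out.append(np.linalg.solve(Pa+Pb,Pa@oa+Pb@ob))
    return np.array(out)
E
python3 - <<'E'
from h import *
ct,cs=cam("top"),cam("scene")
s=cv2.imread("pics/scene0.png");t=cv2.imread("pics/top0.png")
def ref(im,p):
    g=cv2.cvtColor(im,cv2.COLOR_BGR2GRAY);p=np.array(p,np.float32).reshape(-1,1,2)
    return cv2.cornerSubPix(g,p.copy(),(3,3),(-1,-1),(3,30,.01)).reshape(-1,2)
f=lambda L,o,k=6:[((x+.5)/k-.5+o[0],(y+.5)/k-.5+o[1]) for x,y in L]
# order: edge left(+y?), edge right, back..., 
T=f([(213,165),(262,343),(682,220),(625,47)],(275,175))
S=f([(403,435),(578,315),(235,48),(65,150)],(250,135))
for n,a,im in(("T",T,t),("S",S,s)): print(n,np.array(a),ref(im,a))
T2,S2=ref(t,T),ref(s,S)
PT=plane(ct,T,.06);PS=plane(cs,S,.06)
print("top",PT,"\nscene",PS); print("tri",tri(ct,T,cs,S)); print("tri ref",tri(ct,T2,cs,S2))
for P in(PT,PS,tri(ct,T,cs,S)): print([np.linalg.norm(P[i]-P[(i+1)%4]) for i in range(4)])
# bar top corners: nose two, tail two
TB=f([(158,243),(163,290),(570,175),(560,133)],(275,175))
SB=f([(530,400),(580,370),(240,102),(203,122)],(250,135))
print("bar tri",tri(ct,TB,cs,SB));print(plane(ct,TB,.08),plane(cs,SB,.08))
# brass masks
for n,im,c in(("top",t,ct),("scene",s,cs)):
    h=cv2.cvtColor(im,cv2.COLOR_BGR2HSV)
    r=(slice(215,290),slice(185,245)) if n=="top" else (slice(250,345),slice(400,490))
    m=np.zeros(im.shape[:2],np.uint8); m[r]=cv2.inRange(h,(8,70,60),(40,255,255))[r]
    k,l,st,ce=cv2.connectedComponentsWithStats(m)
    for i in range(1,k):
        if st[i,4]>20: print(n,st[i],ce[i],cv2.mean(im,(l==i).astype(np.uint8))[:3],plane(c,[ce[i]],.02))
E
```

```text
T [[310.0833 202.0833]
 [318.25   231.75  ]
 [388.25   211.25  ]
 [378.75   182.4167]] [[309.5302 203.4562]
 [318.9086 232.2606]
 [387.6489 211.4909]
 [378.5492 182.448 ]]
S [[316.75   207.0833]
 [345.9167 187.0833]
 [288.75   142.5833]
 [260.4167 159.5833]] [[315.9066 206.4606]
 [345.9167 187.0833]
 [288.8785 142.354 ]
 [259.8586 158.6991]]
top [[ 0.5802 -0.0144  0.06  ]
 [ 0.4915 -0.0284  0.06  ]
 [ 0.5285 -0.2356  0.06  ]
 [ 0.6164 -0.2198  0.06  ]] 
scene [[ 0.5826 -0.0057  0.06  ]
 [ 0.4945 -0.0257  0.06  ]
 [ 0.5304 -0.2308  0.06  ]
 [ 0.6191 -0.2086  0.06  ]]
tri [[ 0.5803 -0.0132  0.0526]
 [ 0.4922 -0.0286  0.0563]
 [ 0.5286 -0.2358  0.056 ]
 [ 0.6167 -0.2199  0.0512]]
tri ref [[ 0.5788 -0.0132  0.0527]
 [ 0.4908 -0.0304  0.0542]
 [ 0.5284 -0.2341  0.0576]
 [ 0.6169 -0.2195  0.054 ]]
[np.float64(0.08978192371246319), np.float64(0.21043262050402478), np.float64(0.08934328457061991), np.float64(0.20859834890221682)]
[np.float64(0.09032206744094384), np.float64(0.20826892335816383), np.float64(0.0914268957807301), np.float64(0.20610725511290792)]
[np.float64(0.08951169833187263)
[... 260 characters left out ...]
4  0.08  ]
 [ 0.5524 -0.1823  0.08  ]
 [ 0.5732 -0.1803  0.08  ]] [[ 0.5447  0.0187  0.08  ]
 [ 0.5212  0.0152  0.08  ]
 [ 0.5557 -0.1778  0.08  ]
 [ 0.5739 -0.1745  0.08  ]]
top [195 223  16  14 126] [202.6746 229.4048] (73.54761904761904, 131.73809523809524, 219.9920634920635) [[0.5416 0.31   0.02  ]]
top [193 253  17  15 143] [200.3427 259.6294] (91.65034965034965, 148.62937062937064, 195.1888111888112) [[0.4532 0.3225 0.02  ]]
scene [451 289  25  32 427] [464.1311 303.8618] (79.46604215456675, 162.4871194379391, 203.94847775175643) [[0.4505 0.3227 0.02  ]]
scene [413 306  19  32 472] [422.8242 322.6695] (29.027542372881356, 133.82415254237287, 220.70338983050848) [[0.5439 0.314  0.02  ]]
```

```bash
cat >> h.py <<'E'
u=np.array([-.1747,.9846,0]);v=np.array([-.9846,-.1747,0]);EDGE=np.array([.5372,-.0186,.06])
def bp(x,y,z): return EDGE+u*x+v*y+np.array([0,0,z])   # bench frame -> world
def down(ax):
    x=np.array([ax[0],ax[1],0]);x/=np.linalg.norm(x);z=np.array([0,0,-1.]);return np.c_[x,np.cross(z,x),z]
def snap(n):
    from bench import get_image
    for c in("scene","top"):
        p,d=get_image(c);cv2.imwrite(f"pics/{c}{n}.png",p)
def crop(c,n,x0,y0,x1,y1,f=5):
    im=cv2.imread(f"pics/{c}{n}.png");cv2.imwrite(f"pics/z_{c}{n}.png",cv2.resize(im[y0:y1,x0:x1],None,fx=f,fy=f,interpolation=cv2.INTER_CUBIC))
E
python3 - <<'E'
from h import *
from bench import *
for c in ("top","scene"):
    E=calibration(c)["extrinsics"];print(c,-E[:3,:3].T@E[:3,3])
for ax in (u,-u,v,-v):
    print(ax,ik(bp(-.20,0,.07),down(ax)),ik(bp(0,0,.07),down(ax)),ik([.452,.322,.06],down(ax)))
R=down(u) if 0 else None
E
```

```text
top [ 0.2924 -0.0122  1.4217]
scene [0.9402 0.6    0.8051]
[-0.1747  0.9846  0.    ] [ 39.4391  27.7076 -30.0893  99.8699  16.1826  56.7628  13.3055] [ 28.9424  22.2186 -38.563  109.8342  17.0106  53.6836  -7.6947] [  4.4609  38.1244 -58.8907 109.9164  39.9542  55.3975 -63.4278]
[ 0.1747 -0.9846 -0.    ] [  15.7748   25.2278    1.1143  100.555    -0.5854   54.2228 -152.8136] [ -53.6263   40.7011   72.565   111.819   -44.5869   62.4084 -131.5283] [  8.7024  42.6792 -66.3172 109.8301  46.0145  59.6331 111.9411]
[-0.9846 -0.1747  0.    ] [ 45.3213  29.47   -38.2998  99.7102  21.0313  58.1704  99.4087] [ 39.149   26.0951 -52.2901 109.602   24.7234  56.307   75.6077] [  6.7918  40.4119 -62.8368 109.8682  43.1399  57.513   24.1127]
[ 0.9846  0.1747 -0.    ] [ 28.3876  25.7872 -15.3231 100.1849   8.0579  55.0982 -70.041 ] [ 23.7145  20.9541 -31.9278 109.9629  13.729   52.8349 -94.8153] [  -3.8022   32.5693  -46.4119  110.1012   30.428    50.3438 -145.8081]
```

```bash
python3 - <<'E'
from h import *
from bench import *
R=down(u)
move_ptp(bp(-.21,0,.13),R)
grip(0.0)
print(sense()["t"],sense()["width"])
servo_line(bp(-.195,0,.024),R,rate=.15)
snap(1);s=sense();print(s["t"],s["position"],s["ft_force"])
for c in("scene","top"): print(c,proj(calibration(c),[s["position"]+[0,0,-.017]]))
crop("scene",1,230,110,370,230);crop("top",1,290,160,420,250)
E
```

```text
2.9667 -0.00018609875874679949
3.9333 [ 0.5723 -0.2111  0.0853] [-1.0895  0.7797 -0.309 ]
scene [[277.1775 149.902 ]]
top [[378.1563 196.7819]]
```

View pics/z_scene1.png

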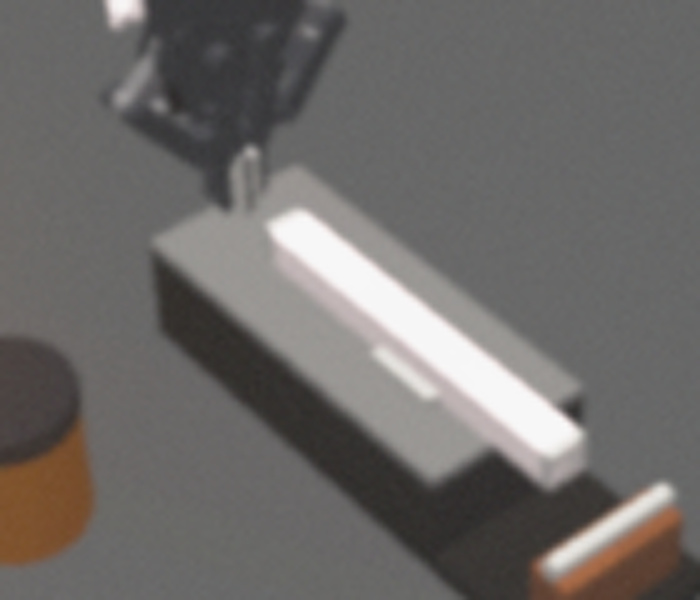

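View pics/z_top1.png

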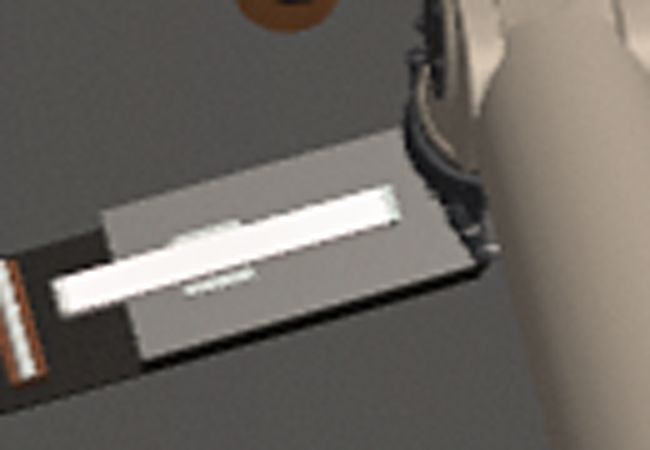

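The scene view puts the shut fingertips at (278.6,152), on the bench centreline behind the bar's tail. That agrees with the predicted pixel to about 2 px. Next is the coarse push.

```bash
cat >> h.py <<'E'
def tail(im):
    "bar white mask in scene image -> pixel of contour"
E
python3 - <<'E'
from h import *
from bench import *
R=down(u)
servo_line(bp(-.160,0,.024),R,rate=.08); print(sense()["ft_force"]@u,sense()["t"])
servo_line(bp(-.145,0,.024),R,rate=.04); s=sense();print(s["ft_force"]@u,s["t"],(s["position"]-EDGE)@u)
snap(2)
crop("scene",2,230,110,370,230);crop("top",2,270,160,400,250)
E
```

```text
-0.18393712056753844 4.5167
-0.5359516906487715 5.0417 -0.14422603809212756
```

View pics/z_scene2.png

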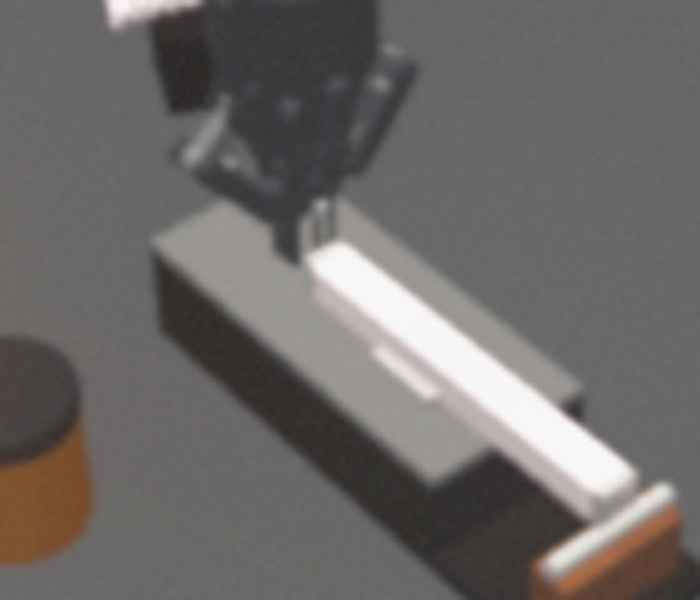

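View pics/z_top2.png

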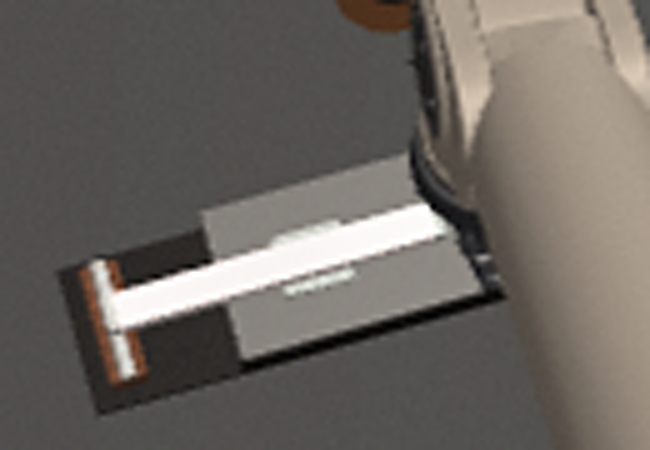

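```bash
cat >> h.py <<'E'
def cloud(c,p,d):
    ys,xs=np.mgrid[110:260,230:400];xs=xs.ravel();ys=ys.ravel();dd=d[ys,xs];br=p[ys,xs].min(1)
    k=(dd>0);xs,ys,dd,br=xs[k],ys[k],dd[k],br[k]
    n=cv2.undistortPoints(np.c_[xs,ys].astype(float).reshape(-1,1,2),c["K"],np.asarray(c["dist"])).reshape(-1,2)
    E=c["extrinsics"];P=(np.c_[n*dd[:,None],dd]-E[:3,3])@E[:3,:3]-EDGE
    return np.c_[P@u,P@v,P[:,2]],br
def slope(pd=None):
    from bench import get_image,calibration
    p,d=pd or get_image("scene");B,br=cloud(calibration("scene"),p,d)
    k=(br>190)&(abs(B[:,1])<.013)&(B[:,2]>.008)&(B[:,2]<.04)&(B[:,0]>-.13)&(B[:,0]<.16);q=B[k]
    if len(q)<20:return None
    for _ in range(3):
        f=np.polyfit(q[:,0],q[:,2],1);r=q[:,2]-np.polyval(f,q[:,0]);q=q[abs(r)<2.5*r.std()+1e-4]
    return dict(n=len(q),slope=f[0],z0=f[1],res=r.std(),x=(q[:,0].min(),q[:,0].max()),y=q[:,1].mean())
E
python3 - <<'E'
from h import *
from bench import *
d=np.load("scene0.npz");print(slope((d["p"],d["d"])));print(slope(),sense()["t"])
E
```

```text
{'n': 507, 'slope': np.float64(0.002247092641755943), 'z0': np.float64(0.01875325919639836), 'res': np.float64(0.0013476133691458147), 'x': (np.float64(-0.1298343583390531), np.float64(0.03659906216438079)), 'y': np.float64(-0.001138988029284324)}
{'n': 612, 'slope': np.float64(0.002909646672564332), 'z0': np.float64(0.018745360277935004), 'res': np.float64(0.0014068021850629675), 'x': (np.float64(-0.1297850156112843), np.float64(0.06821869384968202)), 'y': np.float64(-0.0007439975350759123)} 5.1917
```

```bash
python3 - <<'E'
from h import *
from bench import *
R=down(u); x=-.1395
servo_line(bp(x,0,.024),R,rate=.04)
while x<-.080:
    x+=.0025
    servo_line(bp(x,0,.024),R,rate=.04)
    a=(sense()["position"]-EDGE)@u
    servo_line(bp(x-.006,0,.024),R,rate=.06); sleep(.15)
    s=slope(); print(round(x,4),round(a,4),round(s["slope"],4),s["n"],np.round(s["x"][1],4),sense()["t"])
    if s["slope"]<-.03: break
    if sense()["t"]>45: break
E
```

```text
-0.137 -0.137 -0.0005 627 0.0744 6.175
-0.1345 -0.1338 0.0019 638 0.0785 6.9833
-0.132 -0.1313 0.0002 642 0.0815 7.7917
-0.1295 -0.1288 0.0019 646 0.0833 8.6
-0.127 -0.1263 0.0009 633 0.0859 9.4083
-0.1245 -0.1238 0.001 636 0.0883 10.2167
-0.122 -0.1213 0.0008 644 0.0898 11.025
-0.1195 -0.1188 0.0022 645 0.0927 11.8333
-0.117 -0.1163 0.002 649 0.0956 12.6417
-0.1145 -0.1138 -0.0006 653 0.0974 13.45
-0.112 -0.1113 0.002 660 0.1011 14.2583
-0.1095 -0.1088 0.001 653 0.1027 15.0667
-0.107 -0.1063 0.0021 662 0.1048 15.875
-0.1045 -0.1038 0.0017 669 0.108 16.6833
-0.102 -0.1013 0.0006 671 0.1108 17.4917
-0.0995 -0.0988 -0.0003 672 0.1139 18.3
-0.097 -0.0963 0.0014 668 0.1151 19.1083
-0.0945 -0.0938 -0.0852 690 0.1201 19.9167
```

```bash
python3 - <<'E'
from h import *
from bench import *
R=down(u)
print(slope()["slope"])
servo_line(bp(-.1005,0,.029),R,rate=.05)
servo_line(bp(-.0930,0,.029),R,rate=.03); print((sense()["position"]-EDGE)@u)
servo_line(bp(-.106,0,.029),R,rate=.06); sleep(.3)
print(slope(),sense()["t"])
servo_line(bp(-.125,0,.13),R,rate=.2)
snap(3); print(slope(),sense()["t"])
crop("scene",3,230,110,370,230);crop("top",3,270,160,400,250)
E
```

```text
-0.08651232286696198
-0.09254089500789339
{'n': 673, 'slope': np.float64(-0.086821949616048), 'z0': np.float64(0.018476457434421136), 'res': np.float64(0.0013959317524553183), 'x': (np.float64(-0.08122562211721887), np.float64(0.11956553004062426)), 'y': np.float64(-0.0018053087971938737)} 21.3333
{'n': 681, 'slope': np.float64(-0.0866090566455036), 'z0': np.float64(0.01856849077156145), 'res': np.float64(0.0014809811973741668), 'x': (np.float64(-0.07980170064032699), np.float64(0.11898471558370208)), 'y': np.float64(-0.0018971650650235498)} 22.15
```

View pics/z_scene3.png

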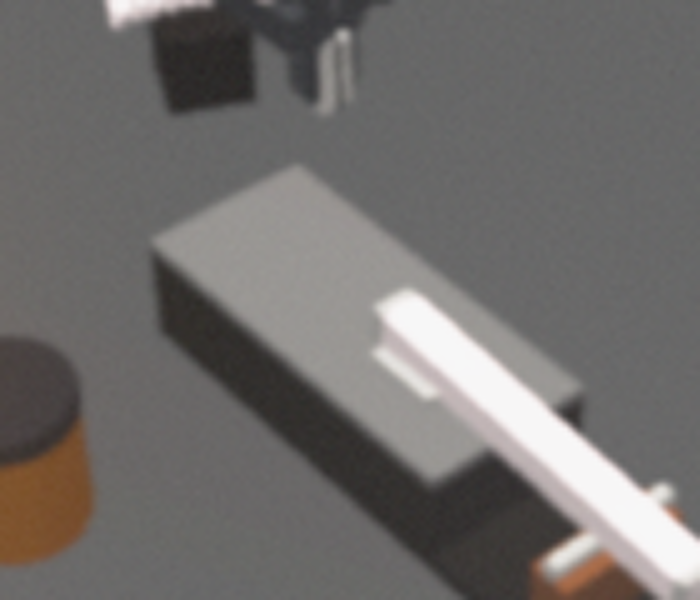

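View pics/z_top3.png

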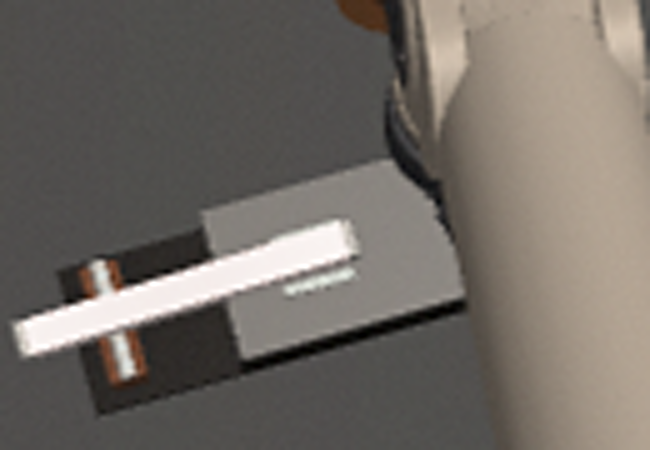

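Both views show the bar tipped onto the rod and untouched, with a slope of -0.087. Next I'll measure the brass marker in both views.

```bash
python3 - <<'E'
from h import *
from bench import *
ct,cs=cam("top"),cam("scene")
f=lambda L,o,k:[((x+.5)/k-.5+o[0],(y+.5)/k-.5+o[1]) for x,y in L]
T=f([(150,305),(195,363),(103,420)],(185,215),8)
S=f([(345,280),(452,333),(430,393),(318,338)],(400,250),6)
PT=plane(ct,T,.02);PS=plane(cs,S,.02);print(PT,PS)
print("tri by hand stem top",tri(ct,f([(95,348)],(185,215),8),cs,f([(412,267)],(400,250),6)))
print(plane(ct,f([(95,348)],(185,215),8),.06),plane(cs,f([(412,267)],(400,250),6),.06))
print("cap mid top",(PT[0]+PT[2])/2,"scene",PS.mean(0),(PS[0]+PS[2])/2)
a=lambda d:np.degrees(np.arctan2(d[1],d[0]))
print("y-axis dir top",a(PT[2]-PT[1]),"x",a(PT[0]-PT[1]))
print("scene edges",a(PS[1]-PS[0]),a(PS[2]-PS[3]),np.linalg.norm(PS[1]-PS[0]),a(PS[2]-PS[1]),a(PS[3]-PS[0]),np.linalg.norm(PS[2]-PS[1]))
# depth-based
p,d=get_image("scene");print(sense()["t"])
E
```

```text
[[0.4725 0.3125 0.02  ]
 [0.4496 0.2974 0.02  ]
 [0.4325 0.3323 0.02  ]] [[0.4505 0.3031 0.02  ]
 [0.4347 0.335  0.02  ]
 [0.4558 0.3475 0.02  ]
 [0.4725 0.3149 0.02  ]]
tri by hand stem top [[0.4541 0.3244 0.0588]]
[[0.4542 0.3238 0.06  ]] [[0.4546 0.3251 0.06  ]]
cap mid top [0.4525 0.3224 0.02  ] scene [0.4534 0.3251 0.02  ] [0.4532 0.3253 0.02  ]
y-axis dir top 116.08350294110976 x 33.3099895824864
scene edges 116.23974673828988 117.10219581652204 0.035596862502925306 30.536491487690792 28.232356789611664 0.02449489393154908
22.2
```

```bash
cat >> h.py <<'E'
A=np.radians(116.6-90+180); RM=down([np.cos(A),np.sin(A)])
MK=np.array([.4535,.3242,0])
E
python3 - <<'E'
from h import *
from bench import *
R=down(u)
servo_line(bp(-.125,0,.19),R,rate=.3)
move_ptp(MK+[0,0,.16],RM); print(sense()["joints"],sense()["t"])
grip(.045)
servo_line(MK+[0,0,.075],RM,rate=.2)
servo_line(MK+[0,0,.043],RM,rate=.06)
sleep(.2); s=sense();print(s["position"],s["ft_force"],s["t"])
snap(4);crop("scene",4,400,240,520,340);crop("top",4,170,210,260,290)
E
```

```text
[  8.573   30.6551 -63.7707 105.2543  30.7415  63.7017  50.015 ] 24.3167
[0.4537 0.3244 0.0433] [-0.0764  0.287  -0.896 ] 26.275
```

View pics/z_scene4.png

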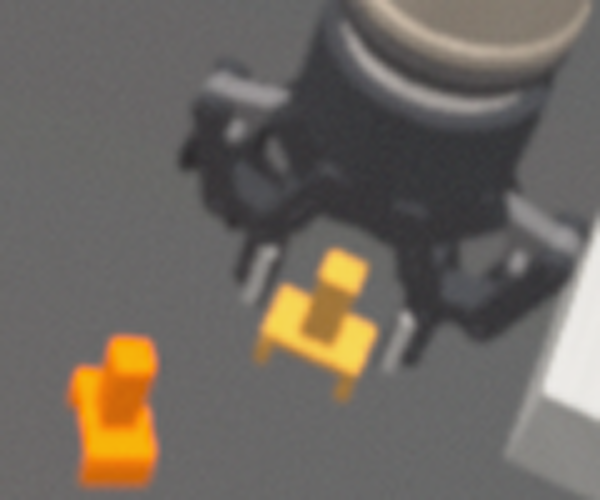

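The jaws stand evenly either side of the brass stem at crop (335,300). I'll grip it, lift, and hover over the edge.

```bash
python3 - <<'E'
from h import *
from bench import *
grip(.005); print(sense()["width"],sense()["position"])
servo_line(MK+[0,0,.19],RM,rate=.2)
move_ptp(bp(.0,0,.13),down(u)); 
servo_line(bp(.0,0,.085),down(u),rate=.15); sleep(.3)
s=sense();print(s["width"],s["position"],(s["position"]-EDGE)@u,(s["position"]-EDGE)@v,s["joints"],s["t"])
print(slope())
snap(5);crop("scene",5,270,130,390,230,6);crop("top",5,270,160,400,250)
E
```

```text
0.013353397975413529 [0.4536 0.3244 0.0432]
0.01293527878453631 [ 0.5378 -0.0185  0.1458] -4.127382990177738e-05 -0.0005922452850724869 [ 34.3092  22.5496 -45.3763 108.9175  19.1941  56.2592  -9.6488] 29.7167
{'n': 609, 'slope': np.float64(-0.08580424236819315), 'z0': np.float64(0.018498795620817497), 'res': np.float64(0.0014323595470561552), 'x': (np.float64(-0.08054118459070764), np.float64(0.12009027415683605)), 'y': np.float64(-0.0025491286713844458)}
```

View pics/z_scene5.png

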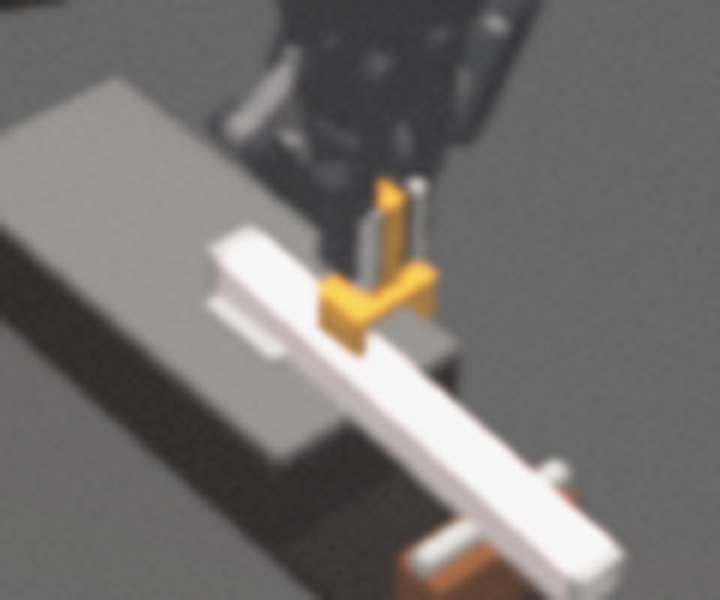

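View pics/z_top5.png

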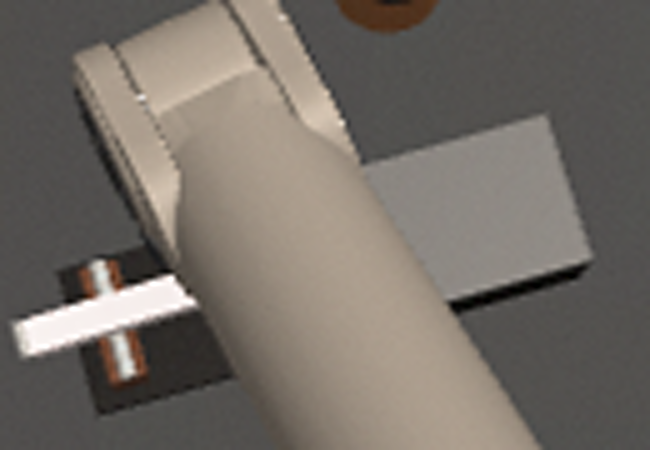

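```bash
python3 - <<'E'
from h import *
cs=cam("scene")
f=lambda L:[((x+.5)/6-.5+270,(y+.5)/6-.5+130) for x,y in L]
b=lambda P:np.c_[(P-EDGE)@u,(P-EDGE)@v]*1000
F=.1458-.043
print("feet front L,R",b(plane(cs,f([(361,355),(437,313)]),F)))
print("cap top front L,R",b(plane(cs,f([(363,318),(438,270)]),F+.02)))
print("cap top rear L",b(plane(cs,f([(322,280)]),F+.02)), "feet rear L",b(plane(cs,f([(321,325)]),F)))
print("edge L,R",b(plane(cs,f([(280,465),(460,345)]),.06)))
print("tip nominal px",(proj(cs,[EDGE+np.array([0,0,F-.06])])-[270,130])*6)
# bar side lines in slope frame: sub-pixel mask of bright top
im=cv2.imread("pics/scene5.png")
# expected top-face edges at bench x=+.03..+.05 ; top z = .08-.087*x
for x in(-.05,.025,.04,.055):
    z=.08-.087*x
    ys=np.linspace(-.022,.022,89);P=np.array([EDGE+u*x+v*y+[0,0,z-.06] for y in ys]);px=proj(cs,P).astype(np.float32)
    g=cv2.remap(cv2.cvtColor(im,6),px[:,0].reshape(1,-1),px[:,1].reshape(1,-1),cv2.INTER_LINEAR)[0].astype(float)
    print(x,[(round(y*1000),int(a)) for y,a in zip(ys[::6],g[::6])], "mid mm",1e3*ys[g>205].min(),1e3*ys[g>205].max())
E
```

```text
feet front L,R [[ 12.8405 -17.6079]
 [ 14.5231  17.3277]]
cap top front L,R [[ 14.574  -18.7519]
 [ 13.5167  17.6774]]
cap top rear L [[ -9.2501 -16.8262]] feet rear L [[ -7.8397 -18.2706]]
edge L,R [[  4.0526 -47.7376]
 [  0.9942  43.873 ]]
tip nominal px [[371.3587 310.9927]]
-0.05 [(-22, 197), (-19, 187), (-16, 194), (-13, 225), (-10, 245), (-7, 247), (-4, 247), (-1, 247), (2, 247), (5, 246), (8, 232), (11, 185), (14, 149), (17, 121), (20, 86)] mid mm -14.499999999999998 9.500000000000002
0.025 [(-22, 169), (-19, 182), (-16, 189), (-13, 222), (-10, 244), (-7, 246), (-4, 246), (-1, 246), (2, 246), (5, 245), (8, 217), (11, 123), (14, 61), (17, 62), (20, 84)] mid mm -13.999999999999998 8.0
0.04 [(-22, 160), (-19, 179), (-16, 186), (-13, 216), (-10, 242), (-7, 246), (-4, 246), (-1, 246), (2, 246), (5, 245), (8, 222), (11, 147), (14, 109), (17, 105), (20, 105)] mid mm -13.499999999999998 8.5
0.055 [(-22, 166), (-19, 181), (-16, 188), (-13, 219), (-10, 244), (-7, 246), (-4, 246), (-1, 246), (2, 246), (5, 245), (8, 231), (11, 156), (14, 110), (17, 104), (20, 104)] mid mm -13.999999999999998 9.000000000000002
```

In the scene view the held marker is at bench x of about +2.5 mm, the same as the seen edge. Laterally it is about 1.5 mm off the bar's centreline. I'll correct that, tilt the tool to the bar's slope and lower the marker.

```bash
python3 - <<'E'
from h import *
from bench import *
from scipy.spatial.transform import Rotation as Ro
th=.086; T=Ro.from_rotvec(v*th).as_matrix(); R=T@down(u); up=-R[:,2]
print("up",up@u,up[2])
tgt=lambda h: bp(.001,-.0015,.020+h)+.0292*up
servo_line(tgt(.03),R,rate=.1)
servo_line(tgt(.006),R,rate=.08); sleep(.2); s=sense(); f0=s["ft_force"]; print((s["position"]-tgt(.006))*1000,f0)
for h in (.003,.0015,.0005,-.0003,-.001):
    servo_line(tgt(h),R,rate=.03); sleep(.15); s=sense(); df=s["ft_force"]-f0
    print(h,(s["position"][2]-tgt(0)[2])*1000,df,s["t"])
    if df[2]>.6: break
snap(6);print(slope());crop("scene",6,270,130,390,230,6)
E
```

```text
up 0.08589036242059347 0.9963044365335466
[0.3393 0.0449 0.3309] [-0.2053 -0.2438  0.463 ]
0.003 3.0308673550160368 [-0.5766 -0.4489 -0.068 ] 31.1667
0.0015 1.5056257977906635 [ 0.5269  0.4559 -0.2918] 31.5667
0.0005 0.5090467338724897 [ 1.0487  0.6559 -0.8027] 31.9667
-0.0003 -0.20543731103131457 [-0.7001  0.3637 -0.7542] 32.3667
-0.001 -0.3447323904931243 [-0.3993  0.4039  4.8445] 32.7667
{'n': 483, 'slope': np.float64(-0.0816266760280535), 'z0': np.float64(0.01823668076591109), 'res': np.float64(0.0014720148490503084), 'x': (np.float64(-0.0787810905580406), np.float64(0.11976307674154772)), 'y': np.float64(-0.0031151164235390335)}
```

View pics/z_scene6.png

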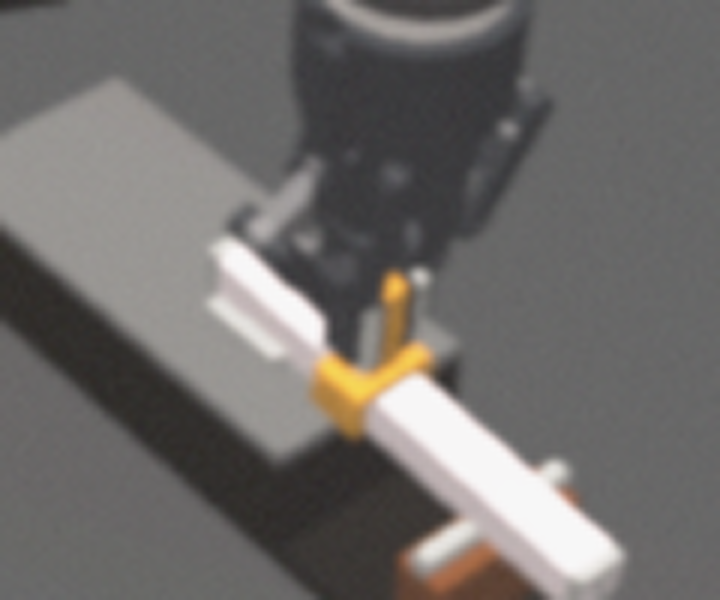

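The marker is astride with its cap on the bar, and the wrist reads a light 5 N of contact. I'll back off a little, release and retreat along the tool axis.

```bash
python3 - <<'E'
from h import *
from bench import *
from scipy.spatial.transform import Rotation as Ro
th=.086; R=Ro.from_rotvec(v*th).as_matrix()@down(u); up=-R[:,2]
tgt=lambda h: bp(.001,-.0015,.020+h)+.0292*up
servo_line(tgt(-.0003),R,rate=.03); sleep(.2); print(sense()["ft_force"])
grip(.035); sleep(.3); print(sense()["t"])
servo_line(tgt(0)+.07*up,R,rate=.08)
servo_line(tgt(0)+.16*up,R,rate=.2)
move_ptp(bp(-.3,-.0,.25),down(u)); sleep(.5)
print(slope(),sense()["t"]);snap(7);crop("scene",7,270,130,390,230,6);crop("top",7,270,160,400,250)
E
```

```text
[-0.801  -1.2395  1.799 ]
34.0083
{'n': 576, 'slope': np.float64(-0.08705608718752367), 'z0': np.float64(0.018495284797283598), 'res': np.float64(0.0014199539987329274), 'x': (np.float64(-0.07932510323356821), np.float64(0.11909945595878858)), 'y': np.float64(-0.0020995122254788856)} 37.4
```

View pics/z_scene7.png

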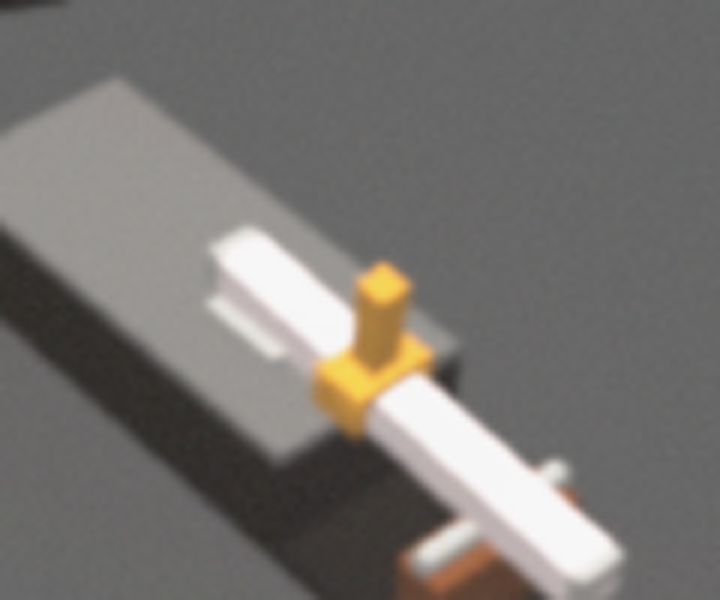

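View pics/z_top7.png

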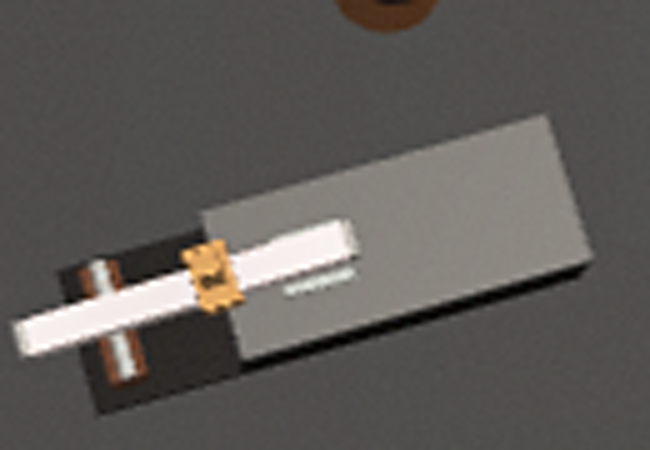

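```bash
python3 - <<'E'
from h import *
ct,cs=cam("top"),cam("scene")
ft=lambda L:[((x+.5)/5-.5+270,(y+.5)/5-.5+160) for x,y in L]
fs=lambda L:[((x+.5)/6-.5+270,(y+.5)/6-.5+130) for x,y in L]
b=lambda P:np.c_[(P-EDGE)@u,(P-EDGE)@v]*1000
t=cv2.imread("pics/top7.png");m=cv2.inRange(cv2.cvtColor(t,40),(8,90,60),(40,255,255));m[:,:300]=0;m[:,325:]=0;m[:205]=0;m[225:]=0
c=cv2.findNonZero(m);print(cv2.minAreaRect(c),c.reshape(-1,2).mean(0),"cap all-mask at .086:",b(plane(ct,[c.reshape(-1,2).mean(0)],.086)))
C=b(plane(ct,ft([(183,248),(226,239),(242,302),(200,312)]),.086));print("cap top",C,C.mean(0))
E=b(plane(ct,ft([(203,212),(242,360)]),.06));print("edge",E,E.mean(0))
S=b(plane(cs,fs([(313,378),(367,408-8),(436,352),(385,322)]),.086));print("scene cap",S,S.mean(0))
S=b(plane(cs,fs([(280,465),(460,345)]),.06));print("scene edge",S,S.mean(0))
st=b(tri(ct,ft([(208,274)]),cs,fs([(383,283)])));print("stem top tri",st)
E
```

```text
((312.2525939941406, 214.94329833984375), (14.316381454467773, 9.036581039428711), 66.03750610351562) [312.0169 214.8051] cap all-mask at .086: [[ 2.5963 -0.8464]]
cap top [[ 13.8894 -20.9633]
 [-10.9032 -19.0829]
 [ -9.4199  18.1833]
 [ 14.8592  16.994 ]] [ 2.1064 -1.2172]
edge [[ -3.7637 -43.1666]
 [ -1.1044  46.1221]] [-2.4341  1.4778]
scene cap [[ -2.148  -26.8362]
 [ 18.7087 -19.5367]
 [ 16.7576  15.6602]
 [ -6.8829  12.1589]] [ 6.6088 -4.6384]
scene edge [[  4.0526 -47.7376]
 [  0.9942  43.873 ]] [ 2.5234 -1.9323]
stem top tri [[4.2658 2.2444]]
```

```bash
python3 - <<'E'
from h import *
from scipy.ndimage import map_coordinates as mc
for n,vs in(("top",(-35,-28,25,32,38)),("scene",(-38,-30,30))):
    c=cam(n);g=cv2.imread(f"pics/{n}7.png");gg=cv2.cvtColor(g,6).astype(float)
    xs=np.arange(-15,16,.5)
    for y in vs:
        px=proj(c,[EDGE+u*x/1e3+v*y/1e3 for x in xs]);a=mc(gg,[px[:,1],px[:,0]],order=1)
        lo,hi=a[-8:].mean(),a[:8].mean();k=np.where(a<(lo+hi)/2)[0][0];print(n,"edge y",y,"x",xs[k],int(hi),int(lo))
    # cap: saturation profile along u at cap top height
    sat=cv2.cvtColor(g,40)[...,1].astype(float);xs=np.arange(-30,31,.5)
    for y in(-13,-10,-4,4,10,13):
        yy=y+(1 if n=="top" else -1.5)
        px=proj(c,[EDGE+u*x/1e3+v*yy/1e3+[0,0,.026-.087*x/1e3] for x in xs]);a=mc(sat,[px[:,1],px[:,0]],order=1)
        k=np.where(a>80)[0];print(n,"cap y",y,xs[k[0]] if len(k) else None,xs[k[-1]] if len(k) else None)
E
```

```text
top edge y -35 x -2.0 128 68
top edge y -28 x -1.0 126 37
top edge y 25 x -1.0 129 43
top edge y 32 x -1.5 129 44
top edge y 38 x -1.0 130 44
top cap y -13 -9.5 16.5
top cap y -10 -9.0 15.5
top cap y -4 -8.0 14.0
top cap y 4 -9.0 13.5
top cap y 10 -9.5 14.0
top cap y 13 -11.0 14.0
scene edge y -38 x 3.0 151 48
scene edge y -30 x 3.0 151 48
scene edge y 30 x 1.0 189 75
scene cap y -13 -5.0 18.5
scene cap y -10 -5.0 18.0
scene cap y -4 -5.5 17.5
scene cap y 4 -12.0 18.0
scene cap y 10 -19.5 22.5
scene cap y 13 -23.0 20.5
```

Both views put the marker's middle about 3.5–4 mm past the edge, against a limit of 8 mm. The bar is at rest with a slope of 0.087. Regrasping to gain a few millimetres would risk disturbing it, so I'm handing in.

```bash
python3 - <<'E'
from h import *
from bench import *
p,d=get_image("scene");q=cv2.imread("pics/scene0.png");cv2.imwrite("pics/scene8.png",p)
df=cv2.absdiff(p,q).max(2)
for n,(x,y) in dict(display=(270,115),mallet=(370,350),pot=(232,200),mandrel=(208,150)).items(): print(n,df[y-15:y+15,x-15:x+15].mean())
print(slope((p,d))["slope"],sense()["t"],sense()["joint_vel"].max())
hand_in()
E
```

```text
display 1.9944444444444445
mallet 1.5466666666666666
pot 2.2144444444444447
mandrel 1.5655555555555556
-0.08719785150043188 37.55 0.13334094817484898
the job is handed in; nothing more can be done
```

The job is handed in at about 37.6 s, with the bar left tipped on the rod and the brass marker standing astride it near the edge. No verdict is reported.

**Pushing:** I pushed the bar in 2.5 mm steps, backing off after each, until it tipped and stayed tipped. I then gave it about 1.5 mm more, so the balance point should be roughly 1.5–5 mm past the edge. That implies about 0.1–0.3 N on the rod; this is estimated from the step size, because the contact force could not be measured.

**Marking:** I gripped the brass marker by its stem and lowered it at the bar's slope until the wrist read about 5 N. I eased off slightly, let go and moved the arm clear.

**Last checks:**
- **Bar:** the slope is 0.087 rad, the same as before the marker went on.
- **Marker:** it stands astride with its cap on the bar. Its middle is about 3.5–4 mm past the edge, inside the 8 mm limit but not centred. The two views agreed on this to about 0.5 mm.
- **Bystanders:** the display, mallet, jar and mandrel look unchanged from the first picture.

**Disagreement:** the two cameras differed by about 6 mm on where the bench stands. I used the average for the moves, and measured the marker against the edge within each picture.

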